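# Clamp a spent ink cartridge in the machine vise

### The job

Three ink cartridges stand in a row; clamp the magenta-labelled one in the machine vise so that its clip can be levered off: stand it upright on the fixed jaw's narrow step, lengthwise along the jaws and about midway along them, then crank the red handle clockwise until the two jaws grip it firmly. Leave the vise closed on it, and leave the other two cartridges standing where they are.

Things in the scene. Friction and masses are not known exactly. Their poses are not given: they have to be found in the camera images.
- cart_magenta: The cartridge to clamp: black plastic box 26 (its x) x 70 (its y) x 66 mm tall, about 110 g, standing upright on the table; magenta label on top and on both 70 mm sides; yellow-green clip on the +y end, reaching 43 mm from the middle. Origin: centre of its underside. Held across the 26 mm, 10 mm below its top, the fingertips stay above the vise jaws.
- cart_cyan: Same cartridge with a cyan (blue) label, to be left standing where it is. Origin: centre of its underside.
- cart_yellow: Same cartridge with a yellow label, to be left standing where it is. Origin: centre of its underside.
- vise: Blue-grey machine vise on a round swivel base bolted to a plywood board (225 x 200 x 28 mm); it does not move. Origin: at table height below its middle; +x runs along the screw from the crank towards the fixed jaw, z up. Screw axis: along x at y = 0, height 97 mm. Jaws 100 mm wide (y), tops at height 158 mm; ways under them at 118 mm.
- fixed_jaw: Fixed jaw of the vise, same origin and axes as the vise. Steel face at x = +37 mm looking to -x. At its foot a steel step, x = 15 to 37 mm (22 wide), 96 mm long, top at height 130 mm: the cartridge's underside rests on it, 28 mm below the jaw top. Up to a few mm off the face the cartridge stands by itself; over 9 mm off it tips off the step. The closing jaw slides it home.
- step (a point): Point on the step's top, at the foot of the fixed jaw's face, midway along the jaw (vise frame x = 37, y = 0, z = 130 mm). Its axes are the vise's.
- soft_pad: Black rubber facing 8 x 98 x 27 mm on the moving jaw. It yields along x by up to 6 mm, 15 N per mm. Its origin is not on the part: use point pad_face.
- pad_face (a point): Middle of the rubber facing's front face, which pushes the cartridge; at height 144 mm.
- jaw (a joint): Travel of the moving jaw, m: 0 = fully open, 52 mm between the rubber face and the fixed jaw's face; grows as it closes, so the opening is 52 mm less this. Starts at 0 to 10 mm. Driven by the crank, 10 mm per turn; it cannot be pushed by hand.
- crank (a joint): Total angle of the crank, rad, over several turns: 0 = arm up, jaw fully open; starts at 0 to 6; end stop 20.5. Grows as the vise closes: clockwise seen from the handle's end looking along vise +x; at angle q the handle's axis is at vise y = -55 sin q, z = 97 + 55 cos q mm. Stays where left; about 4 N at the handle turns it, little more as the jaws bite. A third of a turn past touch grips firmly.
- crank_grip (a point): Point to pinch on the axis of the red crank handle, a round bar 22 mm thick, 88 mm long, parallel to vise x (vise x = -133 to -222 mm; this point at -183 mm, 50 mm out from the arm). It spins freely on its pin: a gripper pointing down can hold it across and carry it round the circle (radius 55 mm about the screw axis) without turning. Lowest point 42 mm above the table.

How it is judged:
At the end, for the whole second after the job is handed in: Magenta cartridge at rest, pressed by each jaw with over 8 N, underside on the step (height within 4 mm), upright and square to the jaws within 0.1 rad, within 20 mm of mid-jaw; crank still; cyan and yellow cartridges standing within 30 mm of their starts (contact force between each of soft_pad, fixed_jaw and cart_magenta above 8 N and z of cart_magenta in the frame of vise between 0.126 and 0.134 m and y of cart_magenta in the frame of vise between -0.02 and 0.02 m and angle between cart_magenta's own z axis and vertical below 0.1 rad and angle between the x axis of cart_magenta and the x axis of vise, either way round below 0.1 rad and linear speed of cart_magenta below 0.01 m/s and velocity of joint crank between -0.05 and 0.05 rad/s and distance of each of cart_cyan, cart_yellow from where it was at the start of the episode below 0.03 m and angle between each of cart_cyan, cart_yellow's own z axis and vertical below 0.2 rad); the robot touches nothing.
It fails at once if one of the other two standing cartridges is knocked over (angle between any of cart_cyan, cart_yellow's own z axis and vertical above 0.6 rad).
It also fails if it takes over 72 s, if anything falls off the work surface, if the arm or the gripper's body presses on something with over 40 N, if the wrist force passes 120 N, or if a joint passes its speed limit or range.

### The arm

A 7-joint arm with a two-finger parallel gripper is mounted at the origin on the work surface. World frame = base frame: x ahead of the robot, y to its left, z up, the work surface at z = 0. Lengths are in m, angles in rad, forces in N, time in s.
With the tool pointing down it reaches from about 0.425 to 0.975 m from the base axis. Payload 16.7 kg.
Tool frame: the origin (TCP) lies midway between the tips of the shut fingers; the grasp point (between the pads) lies 19 mm behind it; z points along the fingers, y is the line along which they close (so a half turn about z gives the same grasp; the last joint's range is limited). The gripper opens to 85 mm and grips with 20 to 120 N. Pads are 22 mm wide; open, the fingers measure 114 mm over their backs; the gripper's body (76 mm by 85 mm) begins 54 mm behind the grasp point. The pads swing forward as they close: fully open they stand 13 mm farther back than shut.
Start: joints at [-1.333, 0.426, 0.074, 1.606, -0.034, 1.111, -0.067], TCP at [0.255, 0.625, 0.231] pointing down, gripper open.
Joint ranges: [-2.85, 2.85], [-0.5, 2.14], [-1.23, 1.37], [0.21, 2.46], [-1.02, 4.16], [0.16, 2.05], [-2.73, 2.73]. Speed limits (rad/s): [1.89, 1.89, 2.39, 2.39, 3.01, 3.01, 3.01].

### API

Orientations are given as a unit quaternion [x, y, z, w].
In Python, from workcell import goto, move_linear, set_joints, set_gripper, wait, inverse_kinematics, read_camera, PlanningError, finish_job, read_t, read_joint_positions, read_qvel, read_tau, read_position, read_tool_rot, read_contact_force, read_wrist_torque, read_grip_width, read_grasp_force gives the robot as it stands. The module is installed in compiled form; this text tells all that it offers. Calls block until the motion is done:
- goto(position, orientation): joint-space move of the TCP to a pose.
- move_linear(position, attitude=None, feed=0.15): straight line of the TCP; attitude=None keeps the orientation; feed is the mean speed in m/s.
- set_joints(angles): joint-space move.
- set_gripper(opening, newtons=None): opening from 0.0 (shut) to 1.0 (fully open); newtons is the grip in N (None keeps the last); returns when the fingers have stopped.
- wait(seconds).
- inverse_kinematics(position, orientation): joint angles nearest the present ones, or None.
- read_camera(name): name is "scene" or "top" or "wrist"; returns a dict with "color" (480x640x3 uint8, blue, green, red), "z_map" (480x640 float32, m along the optical axis (not along the pixel's ray), 0 where there is no reading), "camera_matrix" (3x3 intrinsics, pixels), "world_from_camera" (4x4, takes a point from camera to world coordinates); the wrist camera has in their place "tool_from_camera" (4x4, takes a point from camera to tool coordinates, whose origin is the TCP and whose axes are the flange's). Camera axes: x right, y down, z forward; pixel columns grow to the right and rows downward; lengths in m; the calibration is good to about 2 mm. A picture is of the moment at which its call begins: read the wrist's pose just before it.
A pose or a line that the arm cannot do raises PlanningError and nothing moves.
- finish_job(): hands the job in; it is judged then, once.
Readings, each from a call of its own:
- read_t(): time.
- read_joint_positions(): joint angles.
- read_qvel(): joint speeds.
- read_tau(): joint torques, N m.
- read_position(): TCP position.
- read_tool_rot(): TCP orientation.
- read_contact_force(): force on the tool from outside, world axes, zero at the start.
- read_wrist_torque(): the same for the moment, N m.
- read_grip_width(): opening from 0.0 (shut) to 1.0 (fully open).
- read_grasp_force(): force on a finger pad.
Only numpy, scipy, OpenCV 4.12 (cv2) and the standard library are available. Lean on these libraries where they do the work, as an engineer would, in place of code of your own. Each camera call takes 0.05 s, during which the arm holds its last target. There are 200 camera calls.

## Working session

There is one attempt and no reset: what is moved stays moved. The work goes in short steps, each a Python script; the robot and the scene stay as the last script left them, time stands still between calls to the robot, and variables do not carry over. Pictures are saved under pics/ and viewed, at most 10 in all, crops included, and the job is handed in when it is done.

```bash
mkdir -p pics
cat > h.py <<'E'
import numpy as np, cv2
from workcell import *
def pts(c, uv=None):
    """world point map from z_map"""
    K=c["camera_matrix"]; T=c["world_from_camera"]; Z=c["z_map"]
    v,u=np.mgrid[0:Z.shape[0],0:Z.shape[1]]
    P=np.stack([(u-K[0,2])/K[0,0]*Z,(v-K[1,2])/K[1,1]*Z,Z],-1)
    return P@T[:3,:3].T+T[:3,3]
E
python3 - <<'E'
from h import *
print(read_t(),read_position(),read_tool_rot())
for n in("scene","top"):
    c=read_camera(n); cv2.imwrite(f"pics/{n}0.png",c["color"]); np.savez(f"{n}0.npz",**c)
    print(n,c["camera_matrix"],c["world_from_camera"].round(3))
E
```

```text
0.0 [0.25448216 0.62475617 0.23062821] [ 1.92200360e-01  9.81355508e-01 -6.16681533e-04 -8.94599159e-05]
scene [[443.69449889   0.         309.71734605]
 [  0.         443.69449889 246.70163172]
 [  0.           0.           1.        ]] [[ 0.639  0.506 -0.58   0.943]
 [ 0.769 -0.441  0.463 -0.258]
 [-0.022 -0.742 -0.67   0.587]
 [ 0.     0.     0.     1.   ]]
top [[557.28366291   0.         318.20529445]
 [  0.         557.28366291 231.46559062]
 [  0.           0.           1.        ]] [[ 0.041 -0.975  0.216  0.365]
 [-0.999 -0.039  0.011  0.041]
 [-0.003 -0.217 -0.976  0.924]
 [ 0.     0.     0.     1.   ]]
```

View pics/scene0.png

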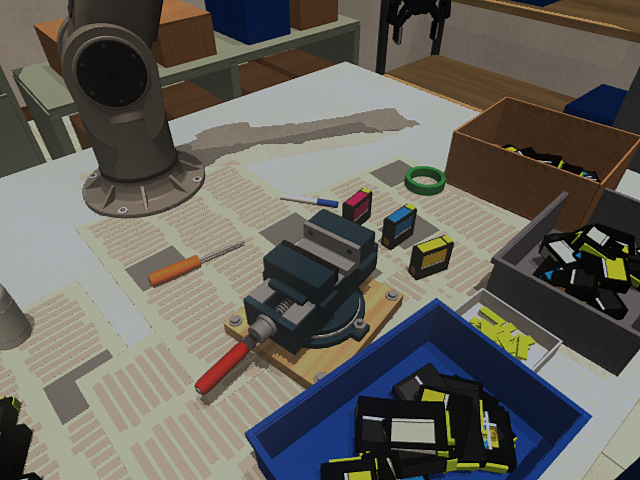

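View pics/top0.png

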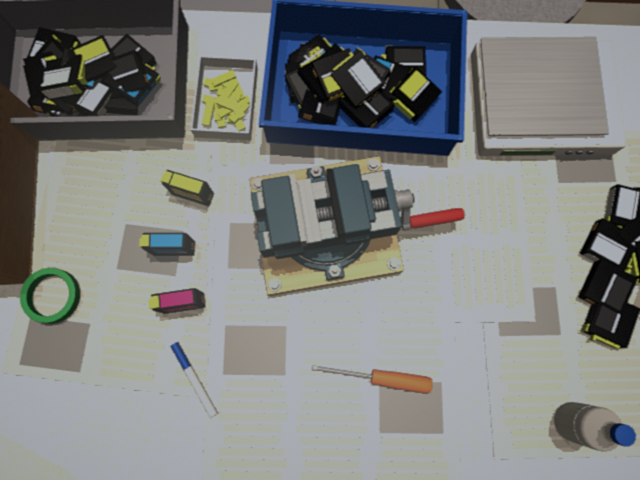

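The top view shows the magenta cartridge at about (178,300) with its clip to the left, the fixed jaw at about (280,215), the moving jaw at about (348,203), and the red handle at about (435,218). Vise +x runs left in the image, which is roughly world +y. Next I'll take measurements.

```bash
cat > m.py <<'E'
from h import *
R={}
for n in("top","scene"):
    c=dict(np.load(n+"0.npz")); P=pts(c); hsv=cv2.cvtColor(c["color"],cv2.COLOR_BGR2HSV); H,S,V=cv2.split(hsv)
    ok=c["z_map"]>0
    for name,m in dict(mag=(H>155)&(H<176)&(S>120)&(V>60),red=((H<5)|(H>176))&(S>150)&(V>60)).items():
        m=(m&ok).astype(np.uint8); _,L,st,_=cv2.connectedComponentsWithStats(m); k=1+st[1:,4].argmax()
        q=P[L==k]; print(n,name,st[k],"min",q.min(0).round(4),"max",q.max(0).round(4),"med",np.median(q,0).round(4))
        if name=="mag":
            t=q[q[:,2]>np.percentile(q[:,2],97)-.006]; r=cv2.minAreaRect((t[:,:2]*1000).astype(np.float32)); print(" toprect",r,"z",np.median(t[:,2]))
        else:
            mu=q.mean(0); d=np.linalg.svd(q-mu,full_matrices=False)[2][0]; s=(q-mu)@d; print(" axis",d.round(3),"mu",mu.round(4),"len",s.min(),s.max())
            t=q[(abs(s)<.03)]; print(" topz",np.percentile(t[:,2],[2,50,98]))
    # jaw tops
    m=(P[...,2]>.150)&(P[...,2]<.166)&ok&(P[...,0]>.3)&(P[...,0]<.7)&(abs(P[...,1])<.35)
    if n=="top": m[:155]=0; m[300:]=0
    _,L,st,_=cv2.connectedComponentsWithStats(m.astype(np.uint8))
    for k in range(1,len(st)):
        if st[k,4]>80:
            q=P[L==k]; print(n,"jaw",st[k],np.median(q[:,2]).round(4),cv2.minAreaRect((q[:,:2]*1000).astype(np.float32)))
c=dict(np.load("top0.npz"));P=pts(c)
for r in (205,215,225): print(r,[(u,*(P[r,u]*1000).astype(int),int(c["color"][r,u].sum())//3) for u in range(248,400,3)])
E
python3 m.py
```

```text
top mag [159 290  34  18 437] min [0.4269 0.2401 0.0625] max [0.4549 0.2923 0.0714] med [0.4409 0.2658 0.0664]
 toprect ((441.0608215332031, 265.7036437988281), (20.9049072265625, 50.6915283203125), 11.264241218566895) z 0.06644475211154344
top red [411 209  53  18 580] min [ 0.5722 -0.1794  0.0506] max [ 0.6032 -0.0957  0.0645] med [ 0.5877 -0.1374  0.0587]
 axis [-0.21   0.978  0.002] mu [ 0.5876 -0.1371  0.0585] len -0.04318870275373947 0.04260375144741262
 topz [0.05389537 0.05874247 0.0625805 ]
top jaw [ 327  164   45   71 2277] 0.1578 ((585.2328491210938, 8.803092956542969), (100.50962829589844, 48.21750259399414), 12.287097930908203)
top jaw [ 261  174   46   74 2386] 0.1579 ((565.20751953125, 101.79267883300781), (100.79596710205078, 50.0465202331543), 12.318352699279785)
scene mag [345 191  23  16 160] min [0.4285 0.2378 0.0629] max [0.4578 0.2895 0.0684] med [0.4419 0.2625 0.0658]
 toprect ((442.0481872558594, 263.03021240234375), (22.169544219970703, 52.51856231689453), 10.742635726928711) z 0.06577792236109953
scene red [195 342  54  53 923] min [ 0.5748 -0.1832  0.0434] 
[... 8315 characters left out ...]
np.int64(157), 92), (365, np.int64(546), np.int64(-15), np.int64(160), 91), (368, np.int64(546), np.int64(-19), np.int64(159), 90), (371, np.int64(556), np.int64(-27), np.int64(119), 129), (374, np.int64(556), np.int64(-31), np.int64(119), 168), (377, np.int64(557), np.int64(-36), np.int64(117), 168), (380, np.int64(556), np.int64(-40), np.int64(119), 168), (383, np.int64(557), np.int64(-44), np.int64(119), 169), (386, np.int64(557), np.int64(-49), np.int64(116), 168), (389, np.int64(557), np.int64(-53), np.int64(119), 168), (392, np.int64(557), np.int64(-57), np.int64(121), 169), (395, np.int64(557), np.int64(-62), np.int64(118), 126), (398, np.int64(558), np.int64(-67), np.int64(116), 89)]
```

```bash
cat >> h.py <<'E'
def Q(phi):  # tool down, closing line at angle phi (deg)
    t=np.radians((phi+90)/2); return np.array([np.cos(t),np.sin(t),0,0])
VX=np.array([-.2135,.977]); VY=np.array([-.977,-.2135]); VO=np.array([.5787,.0404]); YAW=102.3
def vise(x,y,z): return np.r_[VO+x*VX+y*VY,z]
E
python3 - <<'E'
from h import *
for n in("top","scene"):
    c=dict(np.load(n+"0.npz")); P=pts(c); m=(P[...,2]>.06)&(P[...,2]<.072)&(abs(P[...,0]-.441)<.05)&(abs(P[...,1]-.265)<.06)
    q=P[m]; print(n,cv2.minAreaRect((q[:,:2]*1000).astype(np.float32)),np.median(q[:,2]))
print("handle q",read_joint_positions())
def tryseq(names):
    for nm,p,ph in names:
        for f in ph:
            s=inverse_kinematics(p,Q(f)); print(nm,f,None if s is None else np.round(s,2))
tryseq([("grasp",[.4415,.264,.035],(11,191)),("place",vise(.02,0,.165),(YAW,YAW+180)),("crank",vise(-.187,.027,.03),(12.3,192.3)),("crankT",vise(-.187,0,.15),(12.3,192.3))])
E
```

```text
top ((440.1842041015625, 268.9290771484375), (26.86004066467285, 70.8748779296875), 10.798737525939941) 0.06631037667754336
scene ((441.3410339355469, 267.12347412109375), (27.340221405029297, 71.62574768066406), 11.244925498962402) 0.06564196873773276
handle q [-1.33351516  0.42666416  0.07379689  1.60649548 -0.03407941  1.11076799
 -0.06709218]
grasp 11 [-0.95  0.47  0.36  2.13 -0.29  0.59 -0.2 ]
grasp 191 [-0.48  0.45 -0.23  2.1   0.17  0.61  2.51]
place 102.3 [-0.5   0.35  0.35  1.91 -0.15  0.91  1.71]
place 282.3 [-0.81  0.43  0.77  1.93 -0.37  0.93 -1.22]
crank 12.3 [-0.33  0.66  0.64  1.93 -0.57  0.74  0.86]
crank 192.3 [-0.55  0.85  1.01  1.94 -0.94  0.91 -1.98]
crankT 12.3 [-0.5   0.6   0.89  1.81 -0.55  1.    0.83]
crankT 192.3 [-0.65  0.8   1.21  1.82 -0.83  1.14 -2.08]
```

The body centre is (441, 268) mm with yaw 11°. The top reads 66 mm and the footprint 27 x 71 mm, and both match the given sizes. Now I'll pick it up and look with the wrist camera above the vise.

Run:
```python
from h import *
set_gripper(0.7,40)
goto([.4408,.268,.16],Q(11))
move_linear([.4408,.268,.035],feed=.12)
set_gripper(0,40)
print("w",read_grip_width(),read_grasp_force())
move_linear([.4408,.268,.24],feed=.15)
print("w",read_grip_width(),read_grasp_force(),read_contact_force())
goto(vise(.020,0,.24),Q(YAW))
p=read_position();print(p,vise(.020,0,.24),read_tool_rot(),Q(YAW))
c=read_camera("wrist"); cv2.imwrite("pics/w1.png",c["color"]); s=read_camera("scene"); np.savez("scene1.npz",**s);cv2.imwrite("pics/s1.png",cv2.resize(s["color"][130:330,220:480],None,fx=3,fy=3))
print(read_t())
```

```text
w 0.2953257968237484 39.00322437286377
w 0.29549104043136354 39.28086340427399 [ 1.14669466  0.59317332 -0.0272522 ]
[0.57429507 0.06036431 0.23986693] [0.57443 0.05994 0.24   ] [-1.07072272e-01  9.94251232e-01  4.08342643e-05 -1.19101665e-04] [-0.10713175  0.99424483  0.          0.        ]
7.0833
```

View pics/s1.png

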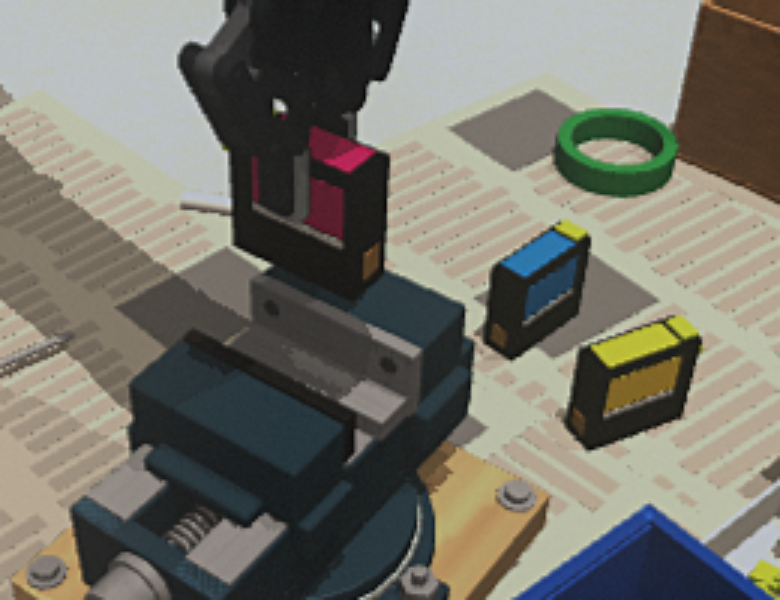

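View pics/w1.png

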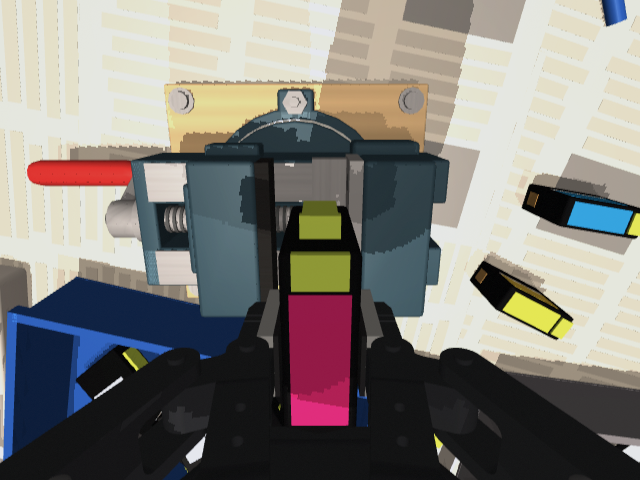

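The cartridge hangs upright and square above the gap, with its clip end toward the robot. The fixed jaw's steel edge is at column ~348 (rows 160-200) and the rubber face at column ~273. I'll check the face position with the wrist camera's rays.

Run:
```python
from h import *
from scipy.spatial.transform import Rotation as Ro
p=read_position();R=Ro.from_quat(read_tool_rot()).as_matrix(); c=read_camera("wrist")
T=np.eye(4);T[:3,:3]=R;T[:3,3]=p; c["world_from_camera"]=T@c["tool_from_camera"]; P=pts(c); ok=c["z_map"]>0
V=np.stack([(P[...,:2]-VO)@VX,(P[...,:2]-VO)@VY,P[...,2]],-1)*1000
for r in (165,175,185,195): print(r,[(u,*V[r,u].astype(int)) for u in range(262,376,4)])
K=c["camera_matrix"];W=c["world_from_camera"]
def ray(u,v,z):
    d=W[:3,:3]@np.array([(u-K[0,2])/K[0,0],(v-K[1,2])/K[1,1],1]);o=W[:3,3];q=o+d*(z-o[2])/d[2];return ((q[:2]-VO)@VX*1000,(q[:2]-VO)@VY*1000)
for r in(165,185,195): 
    e=c["color"][r].astype(int).sum(1)//3; print(r,e[262:376]); print([ray(u,r,.158) for u in(347,348,349)])
for u in (205,430): print("jaw ends",u,[(v,*V[v,u].astype(int)) for v in (154,157,160,164,300,306,312,316,320)])
m=(V[...,2]>150)&(V[...,2]<166)&ok
for s in(m[:, :300],m[:,340:]): pass
```

```text
165 [(262, np.int64(-11), np.int64(47), np.int64(159)), (266, np.int64(-8), np.int64(47), np.int64(159)), (270, np.int64(-7), np.int64(46), np.int64(150)), (274, np.int64(-8), np.int64(43), np.int64(120)), (278, np.int64(-6), np.int64(42), np.int64(119)), (282, np.int64(-3), np.int64(43), np.int64(120)), (286, np.int64(0), np.int64(42), np.int64(119)), (290, np.int64(1), np.int64(42), np.int64(118)), (294, np.int64(4), np.int64(43), np.int64(120)), (298, np.int64(7), np.int64(42), np.int64(118)), (302, np.int64(9), np.int64(42), np.int64(118)), (306, np.int64(12), np.int64(42), np.int64(118)), (310, np.int64(15), np.int64(43), np.int64(120)), (314, np.int64(17), np.int64(44), np.int64(131)), (318, np.int64(20), np.int64(44), np.int64(130)), (322, np.int64(22), np.int64(44), np.int64(131)), (326, np.int64(25), np.int64(44), np.int64(129)), (330, np.int64(28), np.int64(44), np.int64(130)), (334, np.int64(30), np.int64(44), np.int64(131)), (338, np.int64(33), np.int64(44), np.int64(131)), (342, np.int64(35), np.int64(44), np.int64(131)), (346, np.int64(38), np.int64(44), np.int64(131)),
[... 6944 characters left out ...]
(-36), np.int64(158)), (306, np.int64(-50), np.int64(-40), np.int64(159)), (312, np.int64(-51), np.int64(-45), np.int64(158)), (316, np.int64(-51), np.int64(-47), np.int64(159)), (320, np.int64(-94), np.int64(-123), np.int64(29))]
jaw ends 430 [(154, np.int64(106), np.int64(46), np.int64(77)), (157, np.int64(100), np.int64(46), np.int64(100)), (160, np.int64(85), np.int64(50), np.int64(154)), (164, np.int64(84), np.int64(48), np.int64(157)), (300, np.int64(139), np.int64(-114), np.int64(3)), (306, np.int64(139), np.int64(-121), np.int64(4)), (312, np.int64(140), np.int64(-128), np.int64(3)), (316, np.int64(141), np.int64(-133), np.int64(3)), (320, np.int64(142), np.int64(-139), np.int64(1))]
```

The face measures about 38 mm in my frame and the step 130 mm. I'll place the cartridge centre at x = 21.5 mm, which leaves a gap of about 3.5 mm.

Run:
```python
from h import *
f0=read_contact_force()
move_linear(vise(.0215,0,.24),Q(YAW),feed=.1)
move_linear(vise(.0215,0,.169),Q(YAW),feed=.1)
z=.169
while z>.162:
    z-=.001; move_linear(vise(.0215,0,z),Q(YAW),feed=.03)
    d=(read_contact_force()-f0)
    if d[2]>4: break
print("z",z,read_position(),d)
set_gripper(0.6); print(read_grip_width())
move_linear(vise(.0215,0,.27),Q(YAW),feed=.15)
s=read_camera("scene");cv2.imwrite("pics/s2.png",cv2.resize(s["color"][130:330,220:480],None,fx=3,fy=3)); np.savez("scene2.npz",**s)
print(read_t())
```

```text
z 0.165 [0.57424618 0.06137217 0.16553253] [-2.7419575  -0.68914701 10.19723612]
0.5975187456364066
10.5083
```

View pics/s2.png

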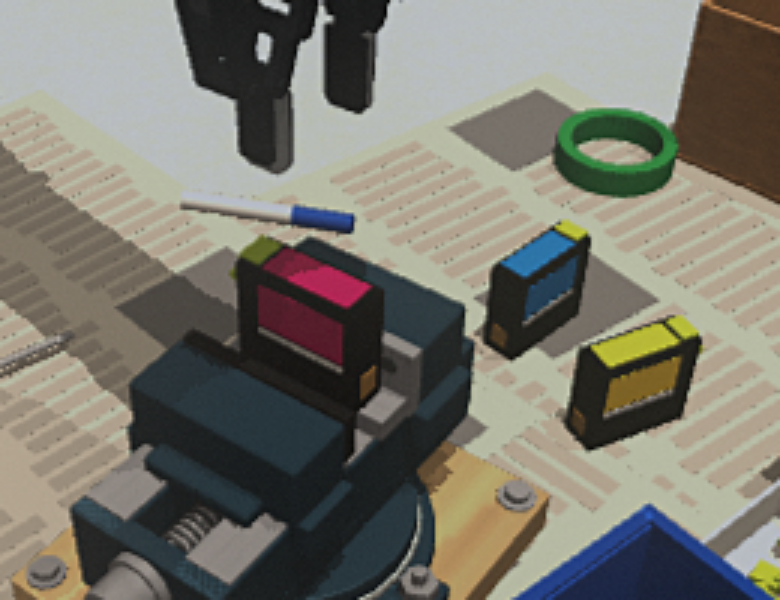

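The cartridge stands upright on the step against the fixed jaw, at about (310,320) in the crop. Next I'll hover over the handle and measure it with the wrist camera.

Run:
```python
from h import *
from scipy.spatial.transform import Rotation as Ro
goto(vise(-.187,.027,.25),Q(12.3))
p=read_position();R=Ro.from_quat(read_tool_rot()).as_matrix(); c=read_camera("wrist")
T=np.eye(4);T[:3,:3]=R;T[:3,3]=p; c["world_from_camera"]=T@c["tool_from_camera"]; P=pts(c)
V=np.stack([(P[...,:2]-VO)@VX,(P[...,:2]-VO)@VY,P[...,2]],-1)*1000
H,S,_=cv2.split(cv2.cvtColor(c["color"],cv2.COLOR_BGR2HSV)); m=((H<5)|(H>176))&(S>150)&(c["z_map"]>0)
q=V[m]; print(m.sum(),q.min(0),q.max(0)); print("cam at",(T@c["tool_from_camera"])[:3,3])
for a in range(-220,-130,15):
    s=q[abs(q[:,0]-a)<7]
    if len(s)>20:
        # circle fit with known radius 11
        from scipy.optimize import least_squares
        r=least_squares(lambda k:np.hypot(s[:,1]-k[0],s[:,2]-k[1])-11,[s[:,1].mean(),s[:,2].max()-11],loss="soft_l1").x
        print(a,len(s),r.round(1),s[:,1].min().round(1),s[:,1].max().round(1),"q",np.arctan2(-r[0],r[1]-97)%(2*np.pi),"rad",np.hypot(r[0],r[1]-97))
cv2.imwrite("pics/w3.png",c["color"]);print(read_t())
```

```text
2457 [-516.10781937 -232.42297874    6.27548973] [-23.96991769 225.80301016  64.59459788]
cam at [ 0.57551162 -0.07237585  0.39316485]
-220 123 [27.9 49.3] 18.3 37.3 q 3.6714246106146358 rad 55.22221357774751
-205 368 [27.9 50.2] 17.4 38.2 q 3.6792723209109712 rad 54.54323077080147
-190 375 [27.9 50.2] -156.5 38.1 q 3.6792634221451044 rad 54.507918746363785
-175 383 [27.9 50.2] 17.8 38.0 q 3.679445372241808 rad 54.48464899673809
-160 395 [28.  50.3] 17.2 37.9 q 3.6808477025751567 rad 54.44679656142698
-145 454 [27.8 50.2] -232.4 38.8 q 3.677623413032055 rad 54.48611256164786
11.5833
```

View pics/w3.png

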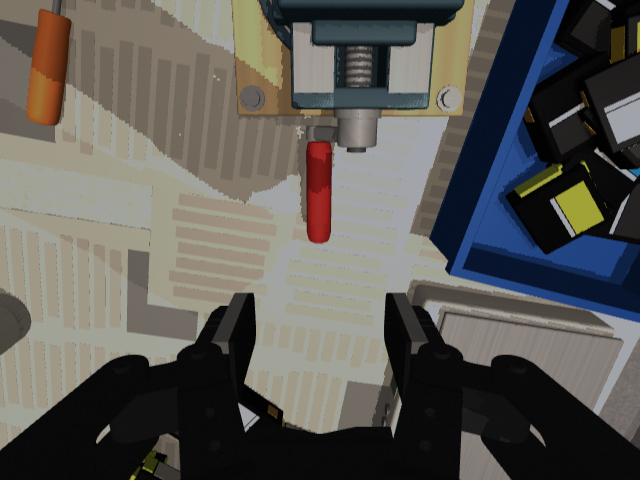

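The fit puts the handle at y = 27.9, z = 50.2, radius 54.5, q ≈ 3.68, which is consistent. Before cranking I'll check clearance to the blue tray and the scale.

Run:
```python
from h import *
P=pts(dict(np.load("top0.npz")));V=np.stack([(P[...,:2]-VO)@VX,(P[...,:2]-VO)@VY,P[...,2]],-1).reshape(-1,3)*1000
for a,b in((-290,-240),(-240,-210),(-210,-170),(-170,-140)):
    s=V[(V[:,0]>a)&(V[:,0]<b)]; print(a,b,[(y,int(s[(s[:,1]<=y)&(s[:,1]>y-10),2].max(initial=0))) for y in range(100,-220,-10)])
for th in np.arange(0,360,45):
    t=np.radians(th); print(th,inverse_kinematics(vise(-.187,-.055*np.sin(t),.097+.055*np.cos(t)-.019),Q(12.3)) is not None,end=" ")
```

```text
-290 -240 [(100, 5), (90, 6), (80, 5), (70, 6), (60, 6), (50, 6), (40, 5), (30, 5), (20, 6), (10, 6), (0, 6), (-10, 5), (-20, 6), (-30, 5), (-40, 7), (-50, 7), (-60, 5), (-70, 46), (-80, 48), (-90, 92), (-100, 93), (-110, 96), (-120, 93), (-130, 95), (-140, 93), (-150, 94), (-160, 95), (-170, 94), (-180, 94), (-190, 94), (-200, 94), (-210, 94)]
-240 -210 [(100, 4), (90, 6), (80, 4), (70, 6), (60, 6), (50, 5), (40, 60), (30, 63), (20, 57), (10, 6), (0, 6), (-10, 5), (-20, 5), (-30, 5), (-40, 5), (-50, 5), (-60, 5), (-70, 92), (-80, 95), (-90, 94), (-100, 94), (-110, 94), (-120, 91), (-130, 7), (-140, 7), (-150, 8), (-160, 8), (-170, 31), (-180, 32), (-190, 33), (-200, 36), (-210, 33)]
-210 -170 [(100, 7), (90, 5), (80, 5), (70, 7), (60, 5), (50, 6), (40, 62), (30, 63), (20, 57), (10, 6), (0, 7), (-10, 5), (-20, 5), (-30, 6), (-40, 8), (-50, 6), (-60, 6), (-70, 5), (-80, 92), (-90, 96), (-100, 93), (-110, 0), (-120, 0), (-130, 6), (-140, 8), (-150, 34), (-160, 38), (-170, 42), (-180, 41), (-190, 43), (-200, 43), (-210, 43)]
-170 -140 [(100, 5), (90, 7), (80, 5), (70, 7), (60, 6), (50, 6), (40, 62), (30, 64), (20, 57), (10, 5), (0, 5), (-10, 5), (-20, 5), (-30, 5), (-40, 5), (-50, 6), (-60, 6), (-70, 5), (-80, 6), (-90, 93), (-100, 94), (-110, 94), (-120, 0), (-130, 0), (-140, 7), (-150, 7), (-160, 7), (-170, 48), (-180, 48), (-190, 46), (-200, 48), (-210, 44)]
0 True 45 True 90 True 135 True 180 True 225 True 270 True 315 True
```

Run:
```python
from h import *
from scipy.spatial.transform import Rotation as Ro
def edge(n,c,P):
    H,S,_=cv2.split(cv2.cvtColor(c["color"],cv2.COLOR_BGR2HSV)); m=(H>105)&(H<130)&(S>140)&(c["z_map"]>0)
    V=np.stack([(P[...,:2]-VO)@VX,(P[...,:2]-VO)@VY,P[...,2]],-1)*1000; q=V[m&(V[...,2]>84)&(V[...,2]<105)]
    print(n,[(x,q[abs(q[:,0]-x)<3,1].max(initial=-999).round(1)) for x in range(-230,-120,10)],np.median(q[:,2]) if len(q) else 0)
for n in("top0","scene0"):
    c=dict(np.load(n+".npz")); edge(n,c,pts(c))
p=read_position();R=Ro.from_quat(read_tool_rot()).as_matrix()
set_gripper(0.26); print(read_grip_width())
c=read_camera("wrist"); T=np.eye(4);T[:3,:3]=R;T[:3,3]=p; C=dict(c,world_from_camera=T@c["tool_from_camera"]); edge("wrist",C,pts(C))
F=pts(dict(c,world_from_camera=c["tool_from_camera"]))*1000; F=F[c["z_map"]>0]
for z in range(0,-90,-8):
    s=F[(F[:,2]>z-4)&(F[:,2]<=z+4)]; print("tool z",z,len(s), (s.min(0).round(1),s.max(0).round(1)) if len(s) else "")
set_gripper(0.6)
```

```text
top0 [(-230, np.float64(-80.8)), (-220, np.float64(-83.4)), (-210, np.float64(-86.0)), (-200, np.float64(-88.3)), (-190, np.float64(-90.3)), (-180, np.float64(-93.5)), (-170, np.float64(-95.9)), (-160, np.float64(-98.7)), (-150, np.float64(-101.3)), (-140, np.float64(-104.1)), (-130, np.float64(-106.9))] 91.23289072776325
scene0 [(-230, np.float64(-82.1)), (-220, np.float64(-85.5)), (-210, np.float64(-88.0)), (-200, np.float64(-91.4)), (-190, np.float64(-94.3)), (-180, np.float64(-95.4)), (-170, np.float64(-98.1)), (-160, np.float64(-100.9)), (-150, np.float64(-103.0)), (-140, np.float64(-106.8)), (-130, np.float64(-108.5))] 91.23250173176496
0.2605364683823306
wrist [(-230, np.float64(-80.4)), (-220, np.float64(-83.0)), (-210, np.float64(-85.6)), (-200, np.float64(-88.2)), (-190, np.float64(-90.9)), (-180, np.float64(-93.4)), (-170, np.float64(-95.9)), (-160, np.float64(-98.5)), (-150, np.float64(-100.5)), (-140, np.float64(-103.7)), (-130, np.float64(-106.1))] 92.29349579892887
tool z 0 72 (array([-10.4, -16.8,  -3.9]), array([11.3, 17.1, -0.9]))
tool z -8 596 (array([-10.2, -24.6, -12. ]), array([12.4, 23.8, -4. ]))
tool z -16 931 (array([-10.4, -25. , -20. ]), array([ 12.8,  24.6, -12. ]))
tool z -24 1069 (array([-10.4, -25.1, -28. ]), array([ 12.7,  24.5, -20. ]))
tool z -32 1058 (array([-10.6, -25. , -36. ]), array([ 12.7,  24.4, -28. ]))
tool z -40 1686 (array([-11. , -32.5, -44. ]), array([ 14.5,  32.1, -36. ]))
tool z -48 3366 (array([ -8. , -44.4, -52. ]), array([ 15.1,  43.7, -44. ]))
tool z -56 10270 (array([-12.2, -48.5, -60. ]), array([ 15.4,  48.1, -52. ]))
tool z -64 6485 (array([-11.9, -52.8, -68. ]), array([ 18.7,  52.3, -60. ]))
tool z -72 10251 (array([-10.6, -57.2, -76. ]), array([ 19.4,  56.8, -68. ]))
tool z -80 14101 (array([ -1.4, -61.5, -84. ]), array([ 19.5,  61.1, -76. ]))
tool z -88 9338 (array([  7.9, -61.7, -92. ]), array([ 19.7,  60.9, -84. ]))
```

The rim is at y ≈ -92 where I grip and the fingers reach y ≈ -80, so they clear it if I grip slightly shallow. Now I'll crank.

Run:
```python
from h import *
def H(q): return vise(-.182,-.055*np.sin(q),.097+.055*np.cos(q)-.013)
q0=3.678; A=Q(12.3)
goto(H(q0)+[0,0,.12],A); move_linear(H(q0),A,feed=.12)
set_gripper(0,60); print("w",read_grip_width(),read_grasp_force(),read_t())
q1=18.45; N=60; mx=0
for i,q in enumerate(np.linspace(q0,q1,N+1)[1:]):
    move_linear(H(q),A,feed=.1); f=read_contact_force(); n=np.linalg.norm(f); mx=max(n,mx)
    if i%6==0 or q>16: print(round(q,2),f.round(1),round(read_grip_width(),3),np.round((read_position()-H(q))*1000,1))
    if n>45: print("STOP",q,f);break
print(mx,read_t())
s=read_camera("scene");cv2.imwrite("pics/s3.png",cv2.resize(s["color"][150:410,180:480],None,fx=2.3,fy=2.3)); np.savez("scene3.npz",**s)
```

```text
w 0.23723137084298979 58.42388391494751 14.4
3.92 [-0.9 -0.1  5.6] 0.23 [0.2 0.  0.6]
5.4 [-7.  -1.4  9.5] 0.235 [-0.3 -0.3  0.1]
6.88 [ 5.  -0.3  0.2] 0.233 [ 1.6  0.3 -0.2]
8.36 [-5.5 -2.1 -2.7] 0.237 [-0.7 -0.1 -0.2]
9.83 [-1.2 -0.   6.6] 0.236 [0.4 0.1 0.7]
11.31 [-3.  -1.6  4.9] 0.234 [-0.3 -0.1 -0.2]
12.79 [ 6.7 -0.3  4.5] 0.236 [2.  0.3 0.3]
14.26 [ 1.1 -2.6 -5.3] 0.232 [-0.5 -0.1 -1.1]
15.74 [-3.3 -1.6  7.6] 0.232 [0.1 0.1 0.8]
16.23 [-1.3 -0.2  5.3] 0.229 [0.3 0.1 0.7]
16.48 [0.3 0.5 5.6] 0.233 [0.4 0.1 0.4]
16.73 [ 2.2 -0.   4.2] 0.233 [0.3 0.1 0.2]
16.97 [ 1.  -1.2  3.2] 0.232 [ 0.2  0.1 -0.1]
17.22 [-0.2 -0.8  2.2] 0.231 [-0.   0.  -0.3]
17.47 [-1.3 -1.9  2.5] 0.231 [-0.2 -0.1 -0.3]
17.71 [-3.7 -2.1  4.1] 0.229 [-0.4 -0.2 -0.2]
17.96 [-6.5 -1.8  8.7] 0.232 [-0.5 -0.3 -0.1]
18.2 [-6.6 -0.9 13.8] 0.232 [-0.3 -0.4  0.1]
18.45 [-6.5 -0.1 17.2] 0.234 [ 0.2 -0.3  0.4]
18.869114225572034 31.4
```

View pics/s3.png

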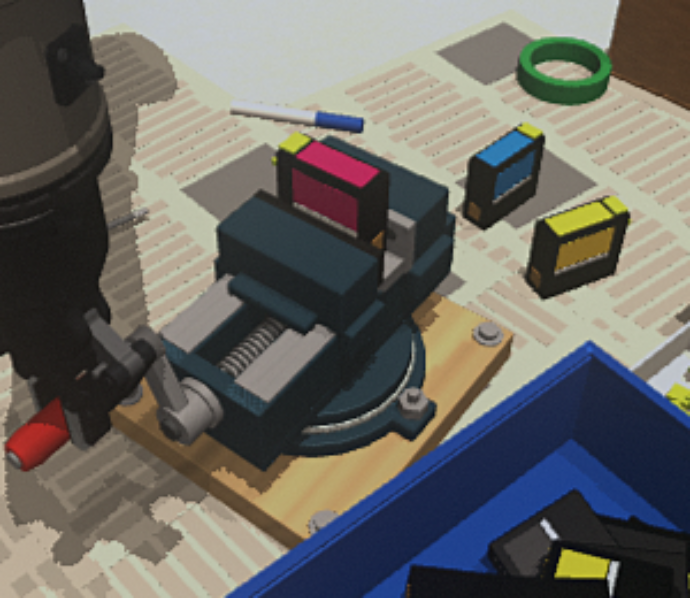

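The jaws are closed on the upright cartridge and the handle force is rising. I'll add a little more turn, release, retreat and verify.

Run:
```python
from h import *
def H(q): return vise(-.182,-.055*np.sin(q),.097+.055*np.cos(q)-.013)
A=Q(12.3)
for q in(18.6,18.75): move_linear(H(q),A,feed=.06)
print(read_contact_force()); set_gripper(0.5)
move_linear(H(18.75)+[0,0,.17],A,feed=.15); wait(.5)
c=read_camera("top"); P=pts(c); V=np.stack([(P[...,:2]-VO)@VX,(P[...,:2]-VO)@VY,P[...,2]],-1)*1000
h,S,v=cv2.split(cv2.cvtColor(c["color"],cv2.COLOR_BGR2HSV)); ok=c["z_map"]>0
m=(V[...,2]>185)&(V[...,2]<206)&(V[...,0]>0)&(V[...,0]<50)&(abs(V[...,1])<60)&ok; q=V[m]
print("cart",cv2.minAreaRect(q[:,:2].astype(np.float32)),np.percentile(q[:,2],[5,50,95]))
m=((h<5)|(h>176))&(S>150)&(abs(V[...,1])<80)&(V[...,0]>-240)&(V[...,0]<-120)&ok; q=V[m]
if len(q): print("handle",np.median(q,0), -55*np.sin(18.75),97+55*np.cos(18.75)+10)
cv2.imwrite("pics/t4.png",c["color"]); print(read_t(),read_contact_force())
```

```text
[-2.2462083  -1.47449159 15.6666504 ]
cart ((24.769092559814453, 2.9107437133789062), (26.55002784729004, 75.40756225585938), 0.06240971386432648) [193.28212583 196.18638761 198.73413924]
handle [-168.28905844    6.75916944  160.94843772] 5.46653507943665 161.72766205700083
34.2 [ 0.08937115 -0.83380177 -0.14467688]
```

View pics/t4.png

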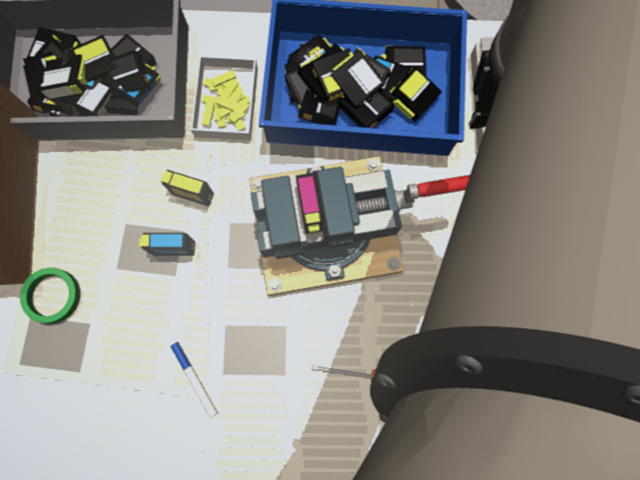

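The cartridge is square, its top at 196 mm (so its underside is at 130 mm), tight against the face and near mid-jaw. The crank has stayed put, cyan and yellow are unmoved, and the robot is clear.

```bash
python3 -c "
from h import *
print(finish_job())"
```

```text
the job is handed in; nothing more can be done
None
```

The magenta cartridge is clamped upright and square on the vise step near mid-jaw, the cyan and yellow ones are where they started, and I handed the job in at about 34 s; the hand-in returned no verdict.

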